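Lay a board on the finishing rest

ROBOT

A 7-joint arm with a two-finger parallel gripper is mounted at the origin on the work surface; the furniture and walls round the work are solid. World frame = base frame: x ahead of the robot, y to its left, z up, the work surface at z = 0. Lengths are in m, angles in rad, forces in N, time in s.
With the tool pointing down it reaches from about 0.425 to 1.025 m from the base axis. Payload 3.6 kg.
Tool frame: the origin (TCP) lies between the finger pads; the fingertips stand 25 mm ahead of it and the grasp point (between the pads) lies 6 mm ahead of it; y points along the fingers, x is the direction in which the jaws open and shut, and the axes are right-handed (so a half turn about y gives the same grasp; the last joint's range is limited). The gripper opens to 85 mm and grips with 20 to 120 N. Pads are 22 mm wide; open, the fingers measure 114 mm over their backs; the gripper's body (76 mm by 85 mm) begins 54 mm behind the grasp point. The pads swing forward as they close: fully open they stand 13 mm farther back than shut.
Start: joints at [-1.375, 0.591, 0.048, 1.609, -0.033, 0.943, -0.034], TCP at [0.207, 0.695, 0.256] pointing down, gripper open.
Joint ranges: [-2.69, 2.69], [-0.47, 2.24], [-1.27, 1.36], [0.19, 2.51], [-1.53, 4.68], [0.08, 2.07], [-3.09, 3.09]. Speed limits (rad/s): [2.57, 2.57, 3.14, 3.14, 3.14, 3.14, 3.14].

INTERFACE

Orientations are given as a rotation vector (axis times angle).
In Python, from station import ctrl gives the robot as it stands. The module is installed in compiled form; this text tells all that it offers.
- The arm moves only by the tool carry_out, never from a script. Its argument "moves" is a list of rows, each a list of 7 numbers: the turn, a rotation vector about the world's x, y, z in rad, then the shift along the world's x, y, z in cm, then the finger opening in cm, from 0 to 8.54. In form: [[ax, ay, az, dx, dy, dz, grip], ...]. A call has 1 to 5 rows; each row is the pose to reach, as a shift and turn from the pose commanded when the call began; what a row does not reach only later rows make up. A row lasts 1/8 s, in which the tool goes at most 62.5 mm and 10.7 degrees, less where a joint would pass 70% of its speed; a pose out of reach is approached as far as the arm can. A call with a gripper value outside its range is refused whole. The fingers move at their own pace and stop on an object; "force" is the grip in N (left out, the last holds). Time passes only in rows, so rows that repeat a pose let the fingers close. It gives the time, the measured TCP pose, the force and the opening at its end, in the units of the state.
- ctrl.get_obs(): the state, without advancing time (a new reading comes with each control period).
- ctrl.read_camera(name): name is "scene" or "top"; returns a dict with "img" (480x640x3 uint8, red, green, blue), "mtx" (3x3 intrinsics, pixels), "R" (3x3) and "t" (3): a world point X has camera coordinates R X + t. Camera axes: x right, y down, z forward; pixel columns grow to the right and rows downward; lengths in m; the calibration is good to about 2 mm. A picture is of the moment at which its call begins. There is no depth.
- ctrl.job_done(): hands the job in, once; it reports no verdict.
Trained networks look in a picture, given as the dict that the camera call returned (one of the last four; its "shot" number tells which), for a name from the list of things; names that differ only in an ending like _2 or _b are one class to them, and where a whole thing is asked for, a point or a joint stands for the part that bears it (a point fixed in the world has none). Each returns a list of dicts, best first, with "score" (0 to 1); they miss things now and then, are a little off and sometimes report something else, mostly with a low value. They report only what shows in the picture. A call takes as long as a camera call.
- ctrl.recognise(picture, thing): "centre" ([column, row] in pixels, amid what is visible of it).
- ctrl.trace(picture, thing): "region" (480x640 bool, what is visible of it) and "centre" ([column, row] in pixels, amid what is visible of it).
The state is a dict: "t": time; "qpos": joint angles; "qvel": joint speeds; "joint_torque": joint torques, N m; "eef_pos": TCP position; "ee_rot": TCP orientation; "force": force on the tool from outside, world axes, zero at the start; "torque": the same for the moment, N m; "grip_width": finger opening in m.
Only numpy, scipy, OpenCV 4.12 (cv2) and the standard library are available. Lean on these libraries where they do the work, as an engineer would, in place of code of your own. Each camera call takes 0.05 s, during which the arm holds its last target.

TASK

The lower, thicker board of the two standing on edge in the rack is next for oiling: lay it flat on the bench and let go, then take it by its long edges and set it gently, without dropping it, flat on the narrow rail of the finishing rest. It must balance there, lengthwise along the rail and centred on it, long edges hanging free; leave the other board and the jar where they are.

Things in the scene. Friction and masses are not known exactly. Their poses are not given: they have to be found in the camera images.
- low_board: The board to move: pale off-cut, 45 mm wide (own x), 100 long (own y), 22 thick (own z), about 0.07 kg; origin at the centre of one 45 x 100 face, z through the thickness. At the start it stands on a 100 mm edge in a rack slot, own x vertical, top edge 53 mm above the bench. Standing free on that edge, it tips over flat if its face is pushed near the top. Either face may end up.
- low_board_centre (a point): Centre of the low board, halfway through its thickness (11 mm from either face); axes as low_board.
- tall_board: The other board, which stays in the rack: pale off-cut 60 mm wide (own x, vertical at the start), 90 long (own y), 19 thick (own z), origin at the centre of one 60 x 90 face. It stands in the other slot, top edge 68 mm above the bench, 15 mm higher than the low board.
- board_rack: Fixed wooden rack, 150 mm (own x) by 110 (own y), origin at the centre of its underside. Two slots run along its y at x = -40 and +40 mm: floor 8 mm above the bench, 27 mm wide between two 9 mm thick cheeks whose tops are 19 mm above the bench. Which board is in which slot changes. The bench to the right of the rack stays free round x = 0.43, y = 0.06 m (5 cm each way), room to lay the board.
- finishing_rest: Fixed wooden rest, origin at the centre of the underside of its foot (80 mm along own x, 120 along own y, 14 high). A 14 mm thick web carries a rail 24 mm wide (own x), 96 mm long (own y), with a level cork top 70 mm above the bench; beside the rail it is free down to the foot.
- rail_top (a point): Centre of the rail's top face, 70 mm above the bench; axes as finishing_rest (the rail runs along y).
- amber_jar: Bystander: amber jar with a dark cap, 46 mm diameter, 59 mm high, origin at the centre of its underside; it stands far out on the bench, to the left of the machine vice.

How it is judged:
By the outcome, as a careful person would: the job done as asked, in the order asked, and still so for the second after the job is handed in, with the robot touching nothing.
It also fails if it takes over 67 s, if anything falls off the work surface, if the arm or the gripper's body presses on something with over 40 N, if the wrist force passes 120 N, or if a joint passes its speed limit or range.

## Working session

There is one attempt and no reset: what is moved stays moved. The work goes in short steps, Python scripts to look and compute and a tool call to move; the robot and the scene stay as the last step left them, time stands still between calls to the robot, and variables do not carry over. Pictures are saved under pics/ and viewed, and the job is handed in when it is done.

Besides the shell and the picture viewer there is one more tool, called as name(argument=value, ...) on one line, values as JSON. carry_out: Moves the arm, as the interface text tells. Its arguments: {"type":"object","properties":{"moves":{"type":"array"},"force":{"type":"number"}},"required":["moves"]}

```bash
mkdir -p pics; ls; cat > h.py <<'E'
import numpy as np,cv2
from station import ctrl
def save(p,n): cv2.imwrite('pics/'+n,cv2.cvtColor(p['img'],cv2.COLOR_RGB2BGR))
def proj(p,X):
    c=p['R']@np.array(X,float).T.reshape(3,-1)+np.array(p['t']).reshape(3,1); u=p['mtx']@c; return (u[:2]/u[2]).T
def ray(p,uv):
    R=np.array(p['R']);C=-R.T@np.array(p['t']).ravel(); d=R.T@np.linalg.inv(p['mtx'])@np.array([uv[0],uv[1],1.]); return C,d/np.linalg.norm(d)
def atz(p,uv,z):
    C,d=ray(p,uv); return C+d*(z-C[2])/d[2]
def tri(ps,uvs):
    A=np.zeros((3,3));b=np.zeros(3)
    for p,uv in zip(ps,uvs):
        C,d=ray(p,uv);M=np.eye(3)-np.outer(d,d);A+=M;b+=M@C
    X=np.linalg.solve(A,b); return X
E
python3 - <<'E'
from h import *
print(ctrl.get_obs())
P={n:ctrl.read_camera(n) for n in('scene','top')}
for n,p in P.items():
    save(p,n+'0.png'); print(n,p['mtx'].tolist(),np.round(ray(p,(320,240)),3).tolist())
    for th in ['low_board','tall_board','board_rack','finishing_rest','amber_jar']:
        r=ctrl.trace(p,th)
        for q in r[:3]:
            m=q['region'].astype(np.uint8); rc=cv2.minAreaRect(cv2.findNonZero(m)) if m.any() else None
            print(n,th,round(q['score'],2),q['centre'],m.sum(),np.round(cv2.boxPoints(rc)).tolist() if rc else None)
E
```

```text
pics
{'t': 0.0, 'qpos': array([-1.37451741,  0.59213069,  0.04829145,  1.6098703 , -0.03329628,
        0.94270348, -0.03370911]), 'qvel': array([ 1.93483229e-03,  7.00486485e-04, -3.12206720e-05, -4.52227374e-06,
       -1.53595700e-03,  1.02452382e-03, -6.52399595e-04]), 'joint_torque': array([-9.28259869e-04, -5.48688269e+01,  1.54609490e+00, -1.98130864e+01,
        9.40025813e-03,  8.28078249e-03,  7.49359913e-06]), 'eef_pos': array([0.20692186, 0.69401176, 0.25511436]), 'ee_rot': array([-1.33395053, -0.99193405,  0.99487638]), 'force': array([-0.03696012,  0.60481836, -0.04673005]), 'torque': array([ 0.02542407,  0.01635691, -0.02604431]), 'grip_width': 0.08506384185458674}
scene [[442.84892677441326, 0.0, 320.1801279813083], [0.0, 442.84892677441326, 247.0340208628414], [0.0, 0.0, 1.0]] [[0.224, 0.503, 0.707], [0.346, -0.578, -0.739]]
scene low_board 0.8 [290.2, 370.3] 1128 [[275.0, 402.0], [288.0, 335.0], [306.0, 338.0], [293.0, 406.0]]
scene tall_board 0.78 [244.3, 363.6] 1220 [[224.0, 392.0], [244.0, 327.0], [264.0, 333.0], [244.0, 398.0]]
scene tall_board 0.4 [290.6, 372.3
[... 593 characters left out ...]
 1002 [[165.0, 289.0], [224.0, 267.0], [230.0, 282.0], [171.0, 305.0]]
top tall_board 0.65 [181.8, 246.4] 1036 [[151.0, 245.0], [205.0, 226.0], [212.0, 244.0], [157.0, 264.0]]
top board_rack 0.71 [199.5, 265.6] 2879 [[153.0, 240.0], [211.0, 220.0], [238.0, 295.0], [179.0, 316.0]]
top finishing_rest 0.72 [463.9, 248.5] 2987 [[424.0, 269.0], [430.0, 225.0], [501.0, 234.0], [495.0, 278.0]]
top amber_jar 0.81 [316.6, 218.8] 555 [[303.0, 205.0], [327.0, 205.0], [327.0, 232.0], [303.0, 232.0]]
top amber_jar 0.66 [464.3, 250.0] 2945 [[424.0, 270.0], [430.0, 226.0], [500.0, 235.0], [494.0, 279.0]]
top amber_jar 0.62 [181.4, 244.0] 1020 [[151.0, 246.0], [205.0, 226.0], [211.0, 244.0], [157.0, 264.0]]
```

View pics/scene0.png

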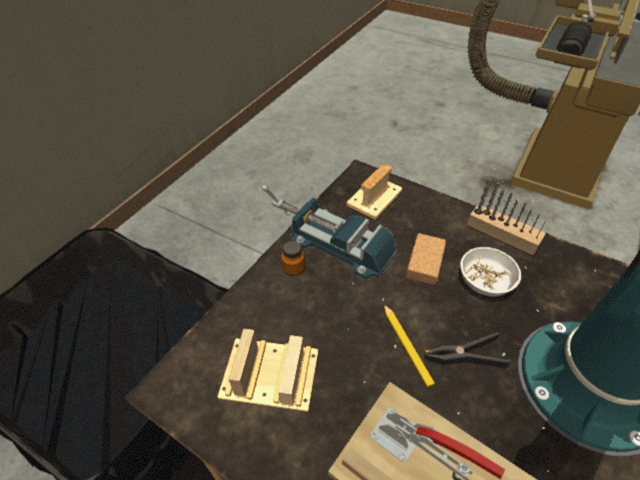

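View pics/top0.png

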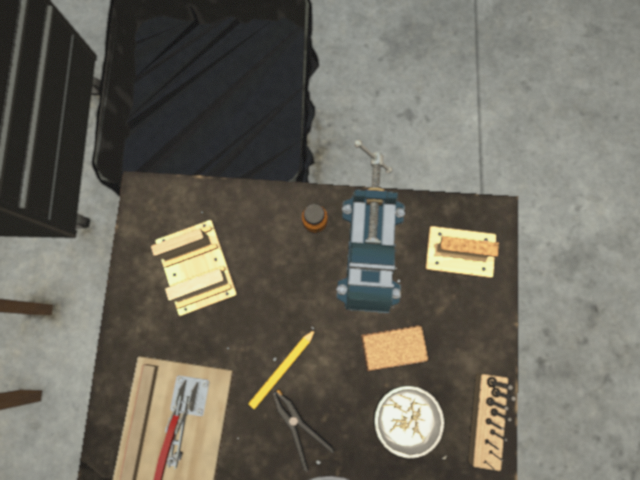

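```bash
python3 - <<'E'
import cv2
a=cv2.imread('pics/scene0.png');b=cv2.imread('pics/top0.png')
cv2.imwrite('pics/s_rack.png',cv2.resize(a[320:420,205:335],None,fx=6,fy=6,interpolation=cv2.INTER_CUBIC))
cv2.imwrite('pics/t_rack.png',cv2.resize(b[210:325,140:250],None,fx=5,fy=5,interpolation=cv2.INTER_CUBIC))
r1=cv2.resize(a[155:220,335:415],None,fx=6,fy=6,interpolation=cv2.INTER_CUBIC)
cv2.imwrite('pics/s_rest.png',r1)
cv2.imwrite('pics/t_rest.png',cv2.resize(b[215:285,415:510],None,fx=6,fy=6,interpolation=cv2.INTER_CUBIC))
E
```

```text
(no output)
```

View pics/s_rack.png

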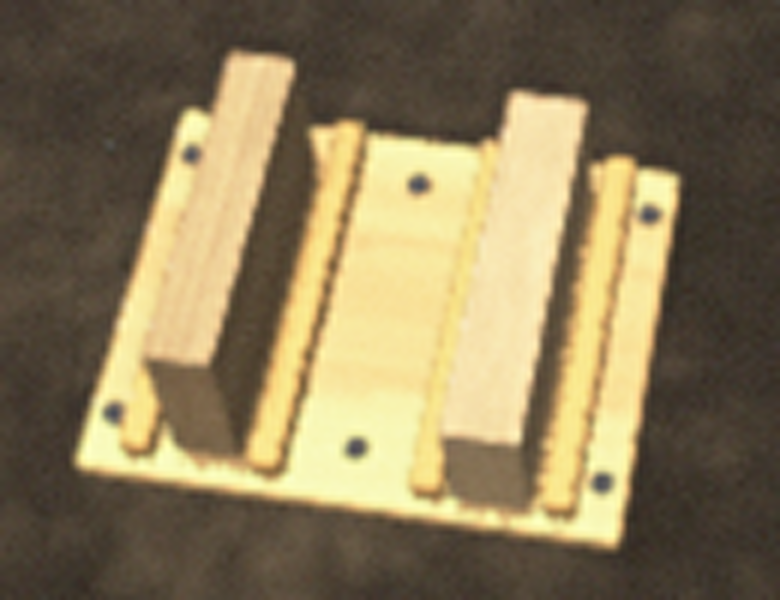

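View pics/t_rack.png

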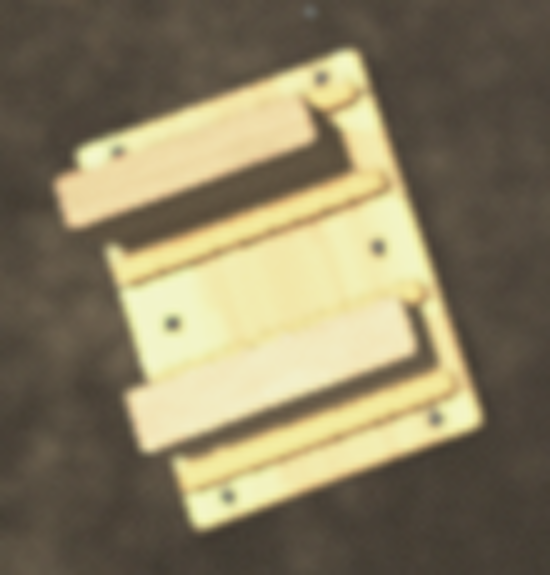

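View pics/s_rest.png

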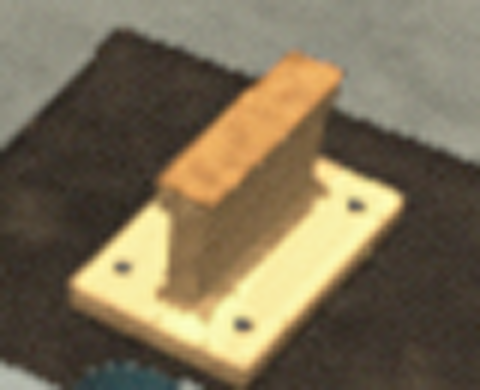

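View pics/t_rest.png

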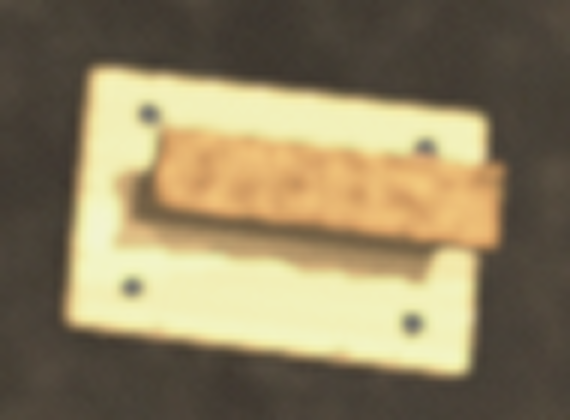

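```bash
python3 - <<'E'
from h import *
s=ctrl.read_camera('scene');t=ctrl.read_camera('top')
def o(p,f,off): return ((p[0]+.5)/f-.5+off[0],(p[1]+.5)/f-.5+off[1])
def run(name,S,T,fs,os_,ft,ot):
    X=[]
    for a,b in zip(S,T):
        X.append(tri([s,t],[o(a,fs,os_),o(b,ft,ot)]))
    X=np.array(X); print(name); print(np.round(X,4)); c=X.mean(0)
    e=(X[2]+X[3]-X[0]-X[1])/2; w=(X[1]+X[3]-X[0]-X[2])/2
    print(' c',np.round(c,4),'len',np.linalg.norm(e),'w',np.linalg.norm(w),'yaw of long axis deg',np.degrees(np.arctan2(-e[1],-e[0])))
    res=proj(s,X.T)-np.array([o(a,fs,os_) for a in S]); print(' res',np.round(res,1).tolist())
run('low',[(443,437),(520,440),(510,93),(587,100)],[(125,397),(148,453),(402,298),(417,350)],6,(205,320),5,(140,210))
run('tall',[(148,358),(212,363),(230,52),(295,60)],[(55,182),(72,228),(300,97),(316,138)],6,(205,320),5,(140,210))
run('rail',[(160,183),(212,207),(293,52),(343,75)],[(163,130),(157,207),(505,163),(497,247)],6,(335,155),6,(415,215))
run('rack',[(80,465),(618,545),(188,108),(680,172)],[(78,155),(198,528),(355,50),(482,422)],6,(205,320),5,(140,210))
for p in (s,t):
    print(proj(p,np.array([[.43,.06,0],[.65,.06,.03]]).T))
from scipy.spatial.transform import Rotation as R
print(R.from_rotvec(ctrl.get_obs()['ee_rot']).as_matrix().round(3))
E
```

```text
low
[[0.4263 0.2955 0.0537]
 [0.4079 0.2861 0.0539]
 [0.465  0.202  0.0513]
 [0.4454 0.1946 0.0539]]
 c [0.4361 0.2445 0.0532] len 0.10004985152455907 w 0.020764616507882576 yaw of long axis deg 112.36934500563268
 res [[3.4, -4.4], [185.5, -281.2], [248.0, 393.9], [17.3, 13.7]]
tall
[[0.4986 0.3208 0.0685]
 [0.4831 0.3136 0.0687]
 [0.5324 0.2381 0.0687]
 [0.5169 0.2311 0.0681]]
 c [0.5077 0.2759 0.0685] len 0.08925737389823551 w 0.01705308626245523 yaw of long axis deg 112.282127892246
 res [[2.5, -4.0], [225.3, -335.1], [267.7, 524.4], [14.6, 12.5]]
rail
[[ 0.5269 -0.1814  0.0692]
 [ 0.5047 -0.1793  0.0688]
 [ 0.5194 -0.279   0.0659]
 [ 0.4959 -0.2755  0.0662]]
 c [ 0.5117 -0.2288  0.0675] len 0.09729079318949267 w 0.02303713390979348 yaw of long axis deg 85.17811639802916
 res [[-0.3, 1.7], [898.6, 74.0], [24.3, 556.2], [-2.5, -2.0]]
rack
[[0.5204 0.3368 0.0081]
 [0.3838 0.2815 0.0062]
 [0.5622 0.2352 0.0088]
 [0.4246 0.1797 0.0085]]
 c [0.4728 0.2583 0.0079] len 0.1098143268466791 w 0.147867743222787 yaw of long axis deg 112.10041290317312
 res [[20.9, -27.6], [143.0, -311.5], [331.6, 629.8], [4.4, 37.5]]
[[363.54432299 259.97928983]
 [407.80337252 975.37756515]]
[[334.68015255 290.54867297]
 [-57.96554211 503.99960073]]
[[ 0.286  0.    -0.958]
 [ 0.958  0.     0.286]
 [ 0.    -1.    -0.   ]]
```

```bash
python3 - <<'E'
import re
s=open('h.py').read().replace("np.array(X,float).T.reshape(3,-1)","np.atleast_2d(np.array(X,float)).T")
open('h.py','w').write(s)
E
python3 - <<'E'
from h import *
for n in('scene','top'):
    p=ctrl.read_camera(n); im=cv2.cvtColor(p['img'],cv2.COLOR_RGB2BGR); im=cv2.resize(im,None,fx=1.25,fy=1.25)
    for z,c in ((0,(0,255,0)),):
      for x in np.arange(.3,.71,.05):
        q=proj(p,[[x,-.3,z],[x,.4,z]])*1.25; cv2.line(im,*[tuple(int(v) for v in a) for a in q],c,1); cv2.putText(im,'%.2f'%x,tuple(int(v) for v in q[1]),0,.35,(0,255,255))
      for y in np.arange(-.3,.41,.05):
        q=proj(p,[[.3,y,z],[.7,y,z]])*1.25; cv2.line(im,*[tuple(int(v) for v in a) for a in q],c,1); cv2.putText(im,'%.2f'%y,tuple(int(v) for v in q[0]),0,.35,(255,255,0))
    cv2.imwrite('pics/grid_%s.png'%n,im)
E
```

```text
(no output)
```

View pics/grid_top.png

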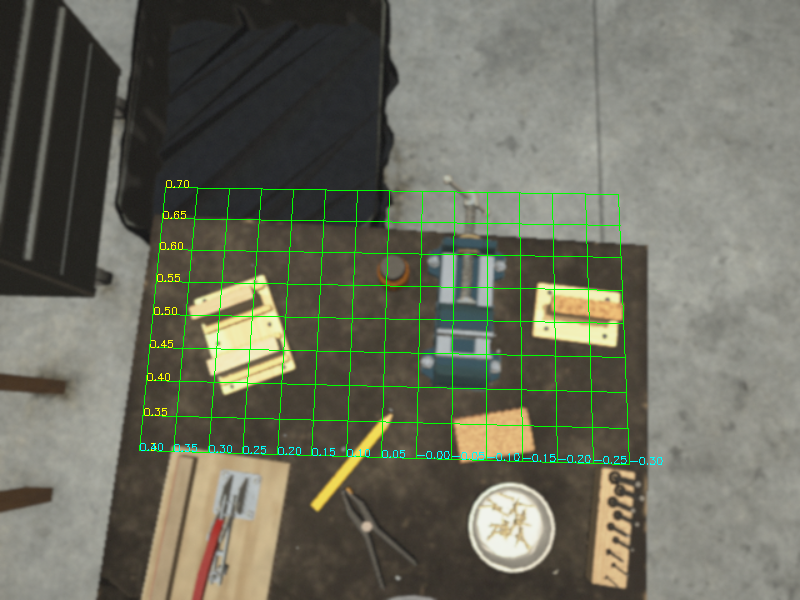

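View pics/grid_scene.png

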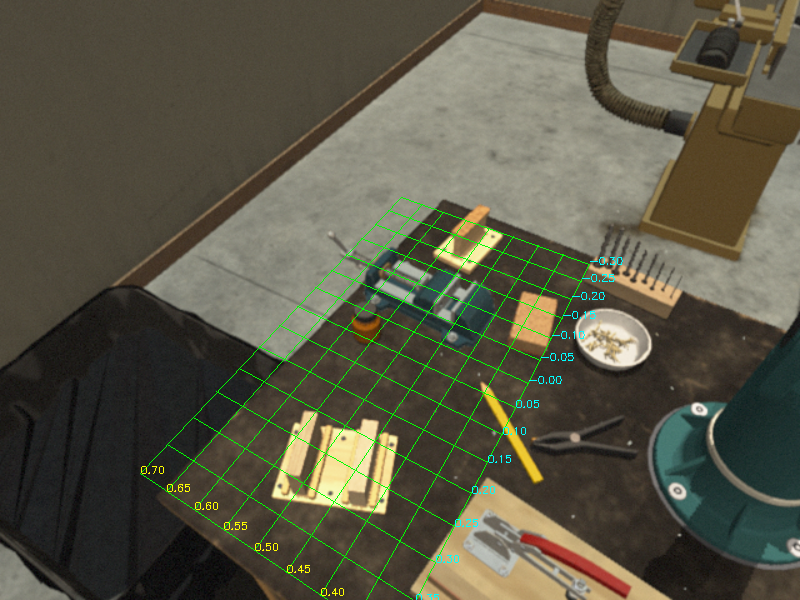

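carry_out(moves=[[0, 0, -0.178, 2.5, -5, -1, 8.5], [0, 0, -0.356, 5, -10, -2, 8.5], [0, 0, -0.534, 7.5, -15, -3, 8.5], [0, 0, -0.712, 10, -20, -4, 8.5], [0, 0, -0.89, 12.5, -25, -5, 8.5]], force=40)

```text
t: 1.42
eef_pos: [0.333, 0.4434, 0.2064]
ee_rot: [-1.549, -0.303, 0.302]
force: [0.7, 0.7, 0.1]
grip_width: 0.0849
```

carry_out(moves=[[0, 0, 0, 2.5, -5, -1, 8.5], [0, 0, 0, 5, -10, -2.5, 8.5], [0, 0, 0, 7.5, -15, -4, 8.5], [0, 0, 0, 10.4, -20, -5, 8.5], [0, 0, 0, 10.4, -20, -5.5, 8.5]])

```text
t: 2.05
eef_pos: [0.4389, 0.2393, 0.1513]
ee_rot: [-1.553, -0.299, 0.298]
force: [-0.5, 1.3, 0.7]
grip_width: 0.0849
```

carry_out(moves=[[0, 0, 0, 0, 0, 0, 8.5], [0, 0, 0, 0, 0, 0, 8.5]])

```text
t: 2.3
eef_pos: [0.4357, 0.2466, 0.1515]
ee_rot: [-1.548, -0.309, 0.309]
force: [-1.2, -0.0, 0.3]
grip_width: 0.085
```

```bash
cat >> h.py <<'E'
from scipy.spatial.transform import Rotation as Rn
def st():
    o=ctrl.get_obs(); M=Rn.from_rotvec(o['ee_rot']).as_matrix()
    print('t',round(o['t'],2),'pos',o['eef_pos'].round(4),'yaw',np.degrees(np.arctan2(M[1,0],M[0,0])).round(2),'y',M[:,1].round(3),'F',o['force'].round(1),'w',round(o['grip_width'],4),'q',o['qpos'].round(2)); return o
E
python3 - <<'E'
from h import *
st()
for n in('scene','top'): save(ctrl.read_camera(n),n+'1.png')
E
```

```text
t 2.3 pos [0.4357 0.2466 0.1515] yaw 22.58 y [ 0.     0.001 -1.   ] F [-1.2 -0.   0.3] w 0.085 q [-0.77  0.49  0.22  2.2  -0.23  0.48  0.02]
```

View pics/scene1.png

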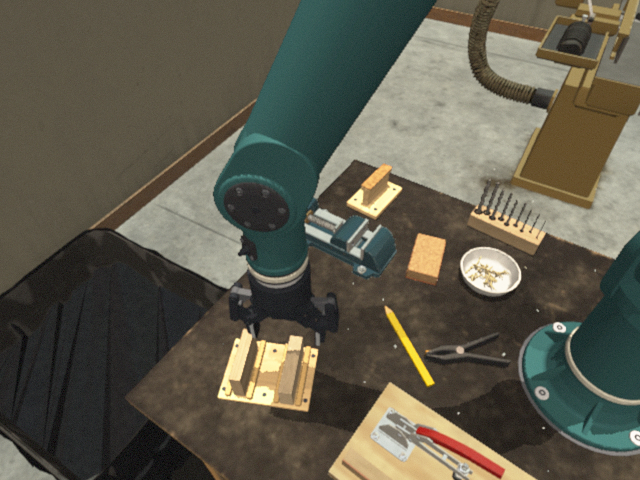

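View pics/top1.png

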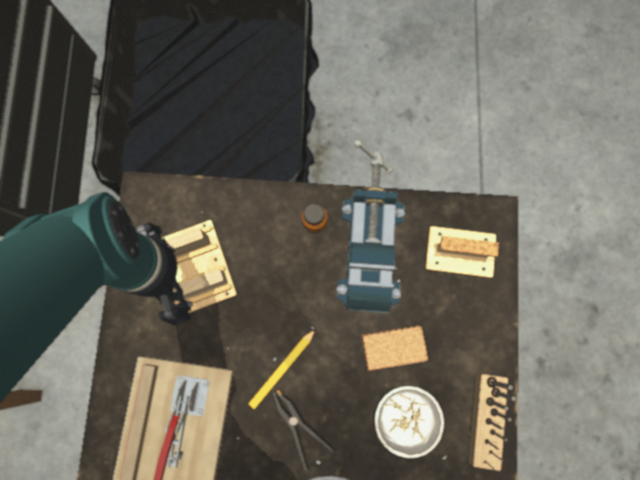

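```bash
python3 - <<'E'
from h import *
st()
E
```

```text
t 2.4 pos [0.4356 0.2466 0.1516] yaw 22.59 y [ 0.     0.001 -1.   ] F [0.4 0.  0.3] w 0.0849 q [-0.77  0.49  0.22  2.2  -0.23  0.48  0.02]
```

carry_out(moves=[[0, 0, 0, 0.05, -0.2, -3, 8.5], [0, 0, 0, 0.05, -0.2, -6, 8.5], [0, 0, 0, 0.05, -0.2, -8, 8.5], [0, 0, 0, 0.05, -0.2, -9.5, 8.5], [0, 0, 0, 0.05, -0.2, -10.1, 8.5]])

```text
t: 3.02
eef_pos: [0.4363, 0.2433, 0.0497]
ee_rot: [-1.549, -0.307, 0.308]
force: [0.4, -0.7, -0.1]
grip_width: 0.0851
```

carry_out(moves=[[0, 0, 0, 0, 0, 0, 6], [0, 0, 0, 0, 0, 0, 4], [0, 0, 0, 0, 0, 0, 2], [0, 0, 0, 0, 0, 0, 1], [0, 0, 0, 0, 0, 0, 1]])

```text
t: 3.65
eef_pos: [0.437, 0.243, 0.0509]
ee_rot: [-1.548, -0.307, 0.306]
force: [-0.7, -1.0, 6.5]
grip_width: 0.0215
```

carry_out(moves=[[0, 0, 0, 0, 0, 0, 1], [0, 0, 0, 0, 0, 0, 1]])

```text
t: 3.9
eef_pos: [0.437, 0.243, 0.0509]
ee_rot: [-1.548, -0.307, 0.306]
force: [0.1, -0.2, 6.4]
grip_width: 0.0211
```

```bash
python3 - <<'E'
from h import *
st()
for n,(u,v,w,h) in (('scene',(190,250,180,135)),('top',(130,190,160,120))):
    p=ctrl.read_camera(n); p['img']=cv2.resize(p['img'][v:v+h,u:u+w],None,fx=4,fy=4); save(p,n+'2.png')
E
```

```text
t 3.9 pos [0.437  0.243  0.0509] yaw 22.4 y [ 0.001  0.001 -1.   ] F [ 0.1 -0.2  6.4] w 0.0211 q [-0.68  0.67  0.11  2.23 -0.29  0.25  0.08]
```

View pics/scene2.png

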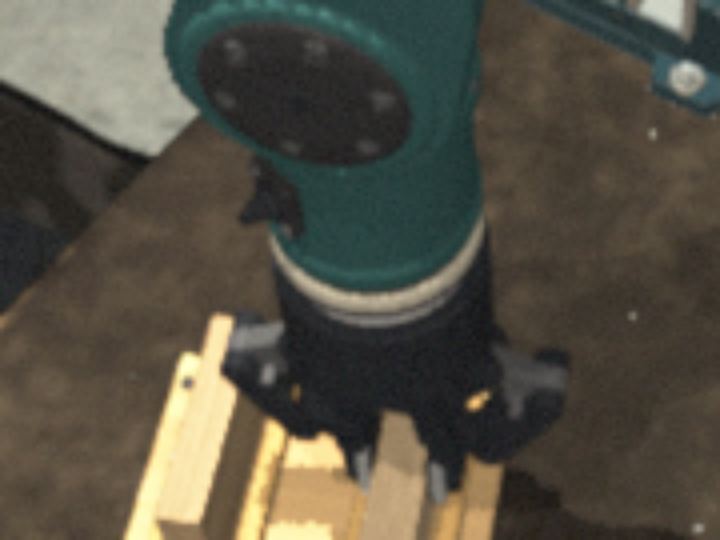

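carry_out(moves=[[0, 0, 0, 0, 0, 1, 1], [0, 0, 0, 0, 0, 3, 1], [0, 0, 0, 0, 0, 5.5, 1], [0, 0, 0, 0, 0, 8, 1], [0, 0, 0, 0, 0, 8, 1]])

```text
t: 4.62
eef_pos: [0.4375, 0.2433, 0.1321]
ee_rot: [-1.548, -0.31, 0.304]
force: [-0.6, 0.1, -1.0]
grip_width: 0.0213
```

```bash
python3 - <<'E'
from h import *
st()
p=ctrl.read_camera('scene');save(p,'scene3.png')
E
```

```text
t 4.62 pos [0.4375 0.2433 0.1321] yaw 22.41 y [ 0.003  0.002 -1.   ] F [-0.6  0.1 -1. ] w 0.0213 q [-0.75  0.52  0.21  2.21 -0.25  0.43  0.05]
```

View pics/scene3.png

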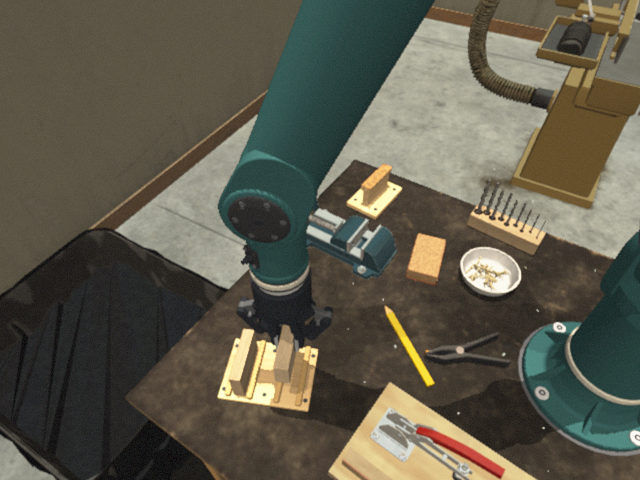

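carry_out(moves=[[0, 0, -0.1, 1, -4, 0, 1], [0, 0, -0.2, 2, -8, 0, 1], [0, 0, -0.3, 3, -11.5, 0, 1], [0, 0, -0.39, 3.75, -14.3, 0, 1], [0, 0, -0.39, 3.75, -14.3, -3, 1]])

```text
t: 5.3
eef_pos: [0.4758, 0.097, 0.1006]
ee_rot: [-1.572, 0.001, -0.006]
force: [0.3, -0.5, -1.4]
grip_width: 0.0212
```

carry_out(moves=[[0, 0, 0, 0, 0, -2, 1], [0, 0, 0, 0, 0, -3.5, 1], [0, 0, 0, 0, 0, -4.5, 1], [0, 0, 0, 0, 0, -4.5, 1], [0, 0, 0, 0, 0, -4.5, 1]])

```text
t: 5.92
eef_pos: [0.4744, 0.0999, 0.0556]
ee_rot: [-1.571, -0.001, 0.0]
force: [-0.1, -0.3, -0.1]
grip_width: 0.0212
```

```bash
python3 - <<'E'
from h import *
st()
for n,(u,v,w,h) in (('scene',(260,230,180,135)),('top',(220,190,160,120))):
    p=ctrl.read_camera(n); p['img']=cv2.resize(p['img'][v:v+h,u:u+w],None,fx=4,fy=4); save(p,n+'4.png')
E
```

```text
t 5.92 pos [0.4744 0.0999 0.0556] yaw 0.06 y [ 0.001  0.    -1.   ] F [-0.1 -0.3 -0.1] w 0.0212 q [-0.42  0.66  0.16  2.27 -0.41  0.24  0.11]
```

View pics/scene4.png

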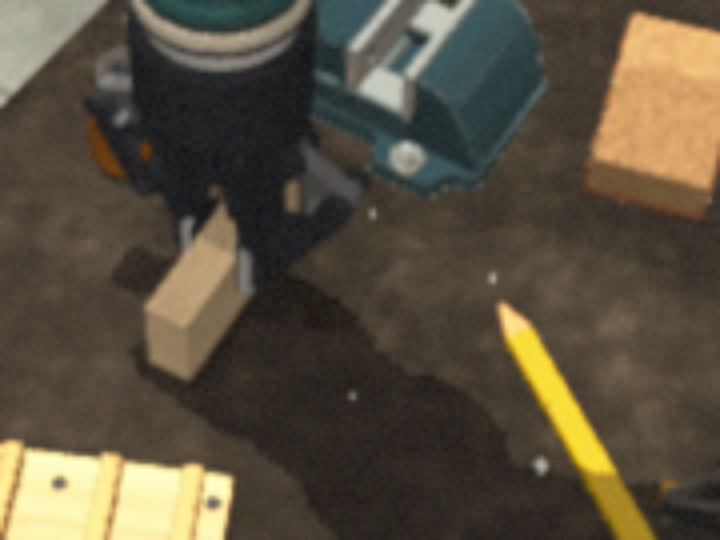

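View pics/top4.png

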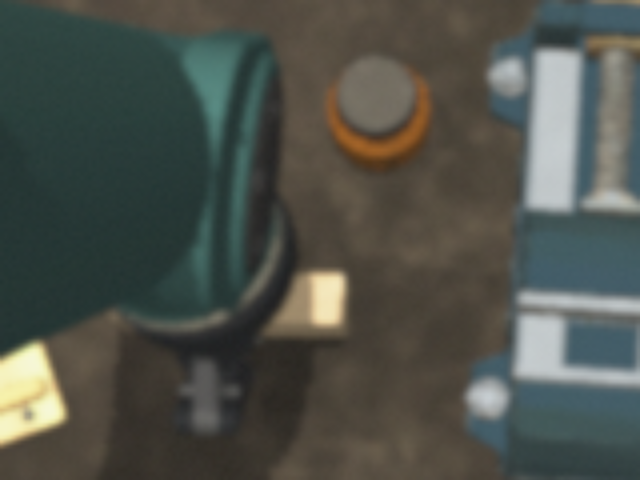

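carry_out(moves=[[0, 0, 0, 0, 0, -0.6, 1], [0, 0, 0, 0, 0, -1.1, 1], [0, 0, 0, 0, 0, -1.3, 1], [0, 0, 0, 0, 0, -1.3, 1], [0, 0, 0, 0, 0, -1.3, 1]])

```text
t: 6.65
eef_pos: [0.474, 0.0998, 0.0429]
ee_rot: [-1.57, -0.0, 0.001]
force: [-0.3, 0.9, 8.8]
grip_width: 0.0212
```

carry_out(moves=[[0, 0, 0, 0, 0, 0, 2.6], [0, 0, 0, 0, 0, 0, 3.5], [0, 0, 0, 0, 0, 0, 5], [0, 0, 0, 0, 0, 0, 6], [0, 0, 0, 0, 0, 0, 6]])

```text
t: 7.28
eef_pos: [0.4742, 0.0998, 0.0422]
ee_rot: [-1.571, -0.001, 0.001]
force: [-1.2, -0.6, -0.1]
grip_width: 0.0602
```

```bash
python3 - <<'E'
from h import *
st()
for n,(u,v,w,h) in (('scene',(260,230,180,135)),('top',(220,190,160,120))):
    p=ctrl.read_camera(n); p['img']=cv2.resize(p['img'][v:v+h,u:u+w],None,fx=4,fy=4); save(p,n+'5.png')
E
```

```text
t 7.28 pos [0.4742 0.0998 0.0422] yaw 0.06 y [-0. -0. -1.] F [-1.2 -0.6 -0.1] w 0.0602 q [-0.4   0.68  0.13  2.27 -0.42  0.21  0.11]
```

View pics/scene5.png

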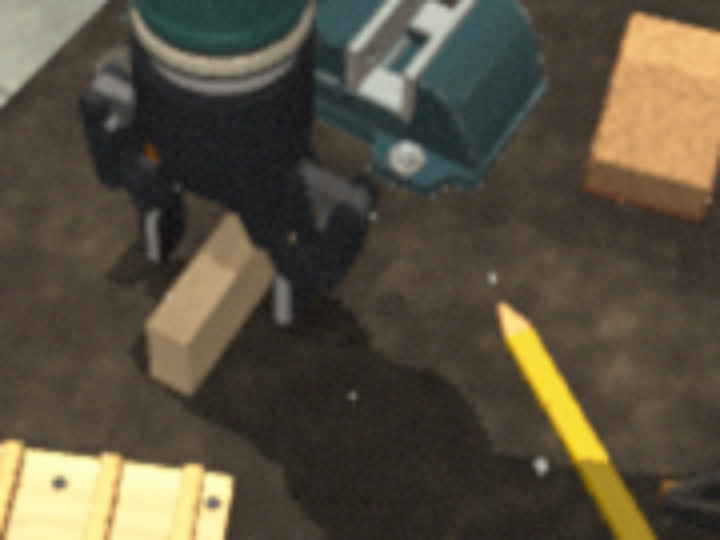

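carry_out(moves=[[0, 0, 0, 0, 0, 2.5, 6], [0, 0, 0, 0, 0, 6, 4], [0, 0, 0, 2, 0.5, 6, 1], [0, 0, 0, 4.6, 0.5, 6, 0], [0, 0, 0, 4.6, 0.5, 6, 0]])

```text
t: 8.0
eef_pos: [0.5225, 0.105, 0.1027]
ee_rot: [-1.571, -0.003, -0.002]
force: [-0.0, 0.1, -0.1]
grip_width: -0.0003
```

carry_out(moves=[[0, 0, 0, 0, 0, 0, 0], [0, 0, 0, 0, 0, -2, 0], [0, 0, 0, 0, 0, -4, 0], [0, 0, 0, 0, 0, -4, 0]])

```text
t: 8.5
eef_pos: [0.5176, 0.1044, 0.0611]
ee_rot: [-1.572, 0.003, 0.005]
force: [0.3, 0.2, -0.0]
grip_width: 0.0002
```

```bash
python3 - <<'E'
from h import *
st()
for n,(u,v,w,h) in (('scene',(260,230,180,135)),('top',(220,190,160,120))):
    p=ctrl.read_camera(n); p['img']=cv2.resize(p['img'][v:v+h,u:u+w],None,fx=4,fy=4); save(p,n+'6.png')
E
```

```text
t 8.5 pos [0.5176 0.1044 0.0611] yaw 0.06 y [-0.005 -0.001 -1.   ] F [ 0.3  0.2 -0. ] w 0.0002 q [-0.43  0.68  0.2   2.17 -0.39  0.33  0.1 ]
```

View pics/scene6.png

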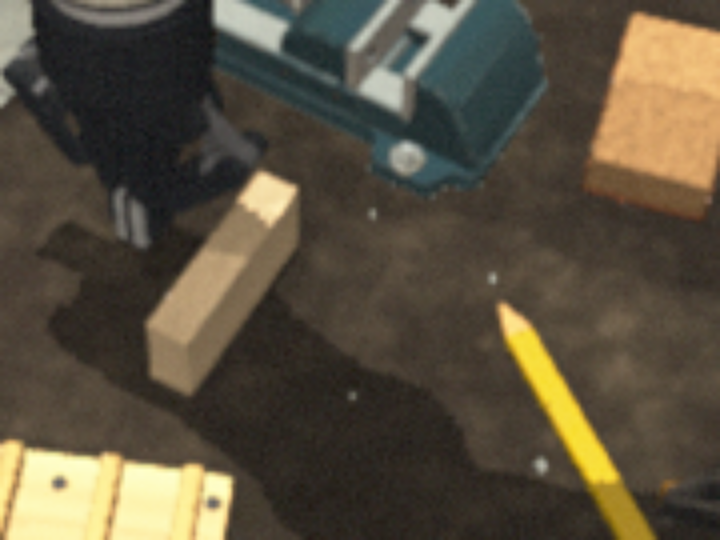

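View pics/top6.png

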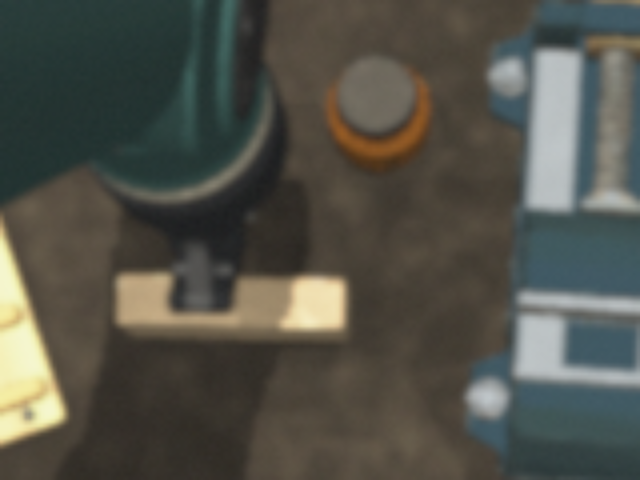

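carry_out(moves=[[0, 0, 0, -1, 0, 0, 0], [0, 0, 0, -1.6, 0, 0, 0], [0, 0, 0, -2.1, 0, 0, 0], [0, 0, 0, -2.6, 0, 0, 0], [0, 0, 0, -3, 0, 0, 0]])

```text
t: 9.22
eef_pos: [0.49, 0.1048, 0.0624]
ee_rot: [-1.571, -0.001, 0.001]
force: [-0.5, -0.7, 0.7]
grip_width: -0.0
```

```bash
python3 - <<'E'
from h import *
st()
for n,(u,v,w,h) in (('scene',(260,230,180,135)),('top',(220,190,160,120))):
    p=ctrl.read_camera(n); p['img']=cv2.resize(p['img'][v:v+h,u:u+w],None,fx=4,fy=4); save(p,n+'7.png')
E
```

```text
t 9.22 pos [0.49   0.1048 0.0624] yaw 0.06 y [ 0.  0. -1.] F [-0.5 -0.7  0.7] w -0.0 q [-0.44  0.65  0.18  2.23 -0.41  0.28  0.1 ]
```

View pics/scene7.png

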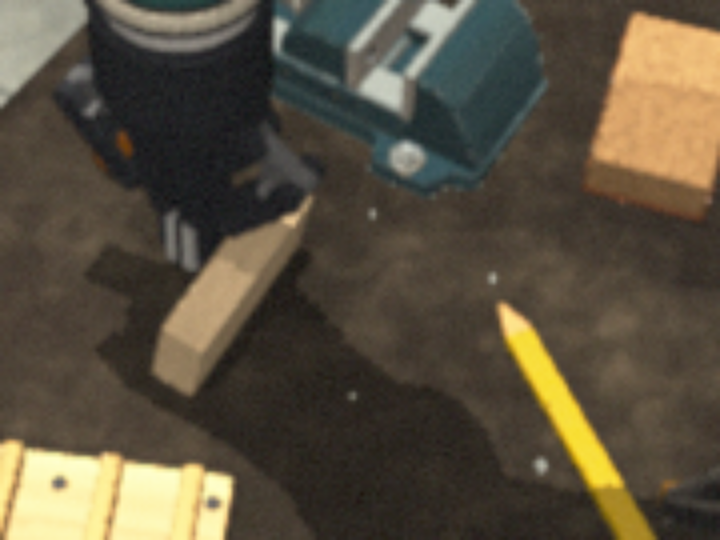

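Tipping as intended, pivoting on its lower edge; continuing.

carry_out(moves=[[0, 0, 0, -0.5, 0, 0, 0], [0, 0, 0, -1, 0, 0, 0], [0, 0, 0, -1.5, 0, 0, 0], [0, 0, 0, -1.8, 0, 0, 0], [0, 0, 0, -1.8, 0, 0, 0]])

```text
t: 9.95
eef_pos: [0.4718, 0.1048, 0.0623]
ee_rot: [-1.571, -0.001, 0.001]
force: [-0.7, 0.5, -0.3]
grip_width: -0.0
```

```bash
python3 - <<'E'
from h import *
st()
for n,(u,v,w,h) in (('scene',(260,230,180,135)),('top',(220,190,160,120))):
    p=ctrl.read_camera(n); p['img']=cv2.resize(p['img'][v:v+h,u:u+w],None,fx=4,fy=4); save(p,n+'8.png')
E
```

```text
t 9.95 pos [0.4718 0.1048 0.0623] yaw 0.07 y [-0. -0. -1.] F [-0.7  0.5 -0.3] w -0.0 q [-0.44  0.64  0.17  2.27 -0.42  0.26  0.1 ]
```

View pics/scene8.png

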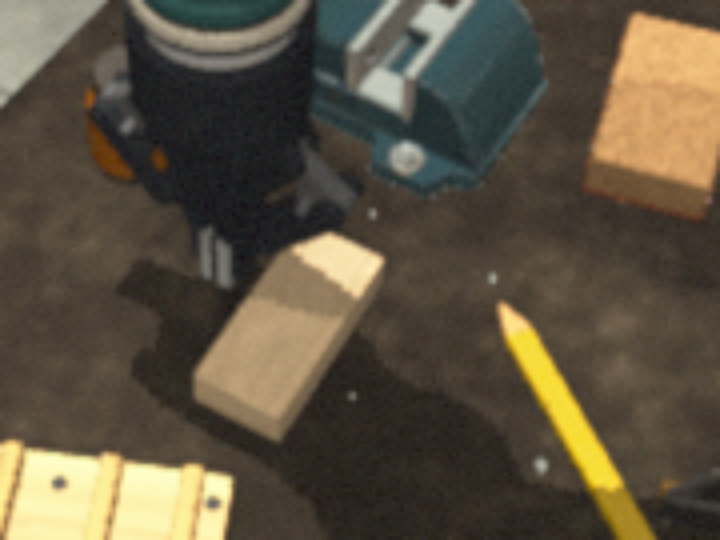

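carry_out(moves=[[0, 0, 0, 0, 0, 3, 0], [0, 0, 0, 0, 3, 7, 2], [0, 0, 0, 0, 7, 10, 4], [0, 0, 0, 0, 11, 13, 8.5], [0, 0, 0, 0, 11, 13, 8.5]])

```text
t: 10.68
eef_pos: [0.4736, 0.2199, 0.1944]
ee_rot: [-1.566, -0.011, 0.002]
force: [0.3, -1.0, -0.2]
grip_width: 0.0723
```

```bash
python3 - <<'E'
from h import *
st()
for n,(u,v,w,h) in (('scene',(270,230,140,110)),('top',(250,210,140,110))):
    p=ctrl.read_camera(n); r=ctrl.trace(p,'low_board')
    for q in r[:2]: print(n,q['score'],q['centre'],q['region'].sum())
    p['img']=cv2.resize(p['img'][v:v+h,u:u+w],None,fx=5,fy=5,interpolation=cv2.INTER_CUBIC); save(p,n+'9.png')
E
```

```text
t 10.68 pos [0.4736 0.2199 0.1944] yaw 0.47 y [ 0.005  0.005 -1.   ] F [ 0.3 -1.  -0.2] w 0.0723 q [-0.82  0.45  0.41  2.13 -0.31  0.6  -0.19]
scene 0.81 [329.7, 312.8] 1368
scene 0.57 [375.4, 194.8] 1632
top 0.61 [279.0, 287.8] 1446
```

View pics/scene9.png

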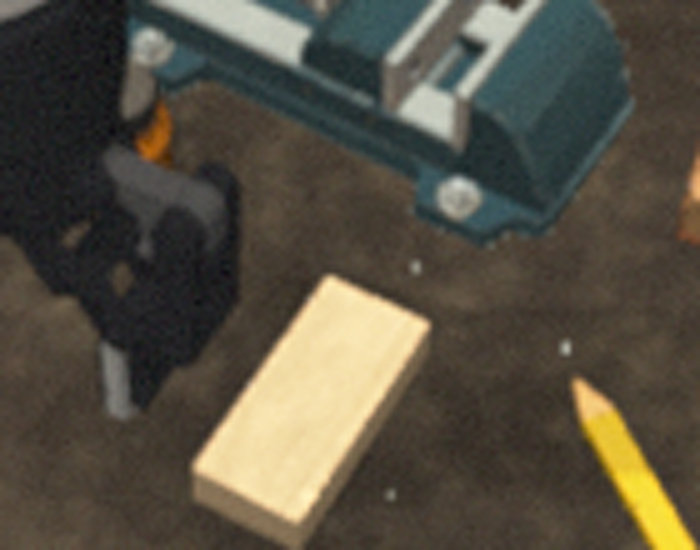

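View pics/top9.png

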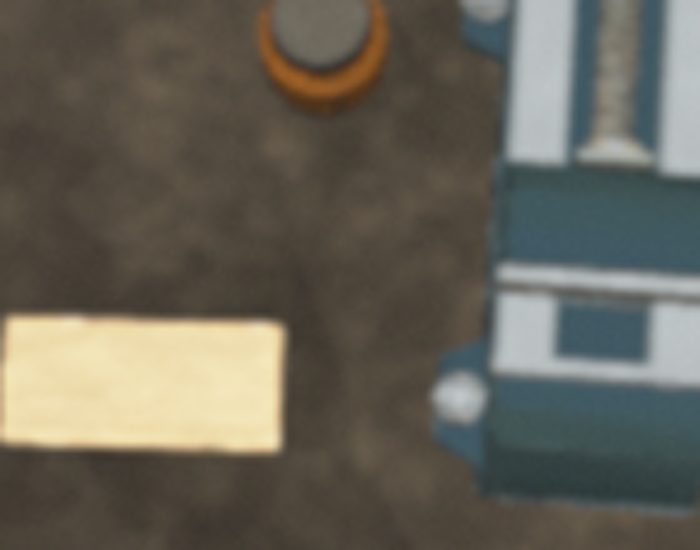

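```bash
cat >> h.py <<'E'
def o_(p,f,off): return ((p[0]+.5)/f-.5+off[0],(p[1]+.5)/f-.5+off[1])
def quad(name,s,t,S,T,fs,os_,ft,ot):
    S=[o_(a,fs,os_) for a in S];T=[o_(a,ft,ot) for a in T]
    X=np.array([tri([s,t],[a,b]) for a,b in zip(S,T)]); print(name); print(np.round(X,4)); c=X.mean(0)
    e=(X[2]+X[3]-X[0]-X[1])/2; w=(X[1]+X[3]-X[0]-X[2])/2
    print(' c',np.round(c,4),'len %.4f w %.4f yaw %.2f'%(np.linalg.norm(e),np.linalg.norm(w),np.degrees(np.arctan2(-e[1],-e[0]))),'yaw from w',np.degrees(np.arctan2(-w[1],-w[0]))+90)
    print(' res',np.round(proj(s,X)-S,1).tolist(),np.round(proj(t,X)-T,1).tolist())
    return X
E
python3 - <<'E'
from h import *
s=ctrl.read_camera('scene');t=ctrl.read_camera('top')
quad('low',s,t,[(193,468),(300,522),(332,275),(430,323)],[(5,316),(0,443),(285,323),(281,453)],5,(270,230),5,(250,210))
quad('rail',s,t,[(160,183),(212,207),(293,52),(343,75)],[(163,130),(157,207),(505,163),(497,247)],6,(335,155),6,(415,215))
def known(T,z,off,f):
    X=np.array([atz(t,o_(a,f,off),z) for a in T]); e=(X[2]+X[3]-X[0]-X[1])/2
    print('top@z',X.mean(0).round(4),np.degrees(np.arctan2(-e[1],-e[0])))
known([(5,316),(0,443),(285,323),(281,453)],.022,(250,210),5)
known([(163,130),(157,207),(505,163),(497,247)],.07,(415,215),6)
def kn(S,z,off,f):
    X=np.array([atz(s,o_(a,f,off),z) for a in S]); e=(X[2]+X[3]-X[0]-X[1])/2
    print('scene@z',X.mean(0).round(4),np.degrees(np.arctan2(-e[1],-e[0])))
kn([(193,468),(300,522),(332,275),(430,323)],.022,(270,230),5)
kn([(160,183),(212,207),(293,52),(343,75)],.07,(335,155),6)
# rest foot corners, top face z .014
X=np.array([atz(t,o_(a,6,(415,215)),.014) for a in [(92,68),(487,112),(468,376),(68,325)]]);print(X.round(4),X.mean(0).round(4))
e=X[1]-X[0];print(np.degrees(np.arctan2(-e[1],-e[0])));e=X[2]-X[3];print(np.degrees(np.arctan2(-e[1],-e[0])))
save(s,'s10.png')
E
```

```text
low
[[0.4616 0.1523 0.0227]
 [0.4168 0.152  0.0227]
 [0.4612 0.0511 0.0207]
 [0.4164 0.0517 0.0204]]
 c [0.439  0.1018 0.0216] len 0.1008 w 0.0448 yaw 89.80 yaw from w 89.82462345857647
 res [[-0.2, -0.0], [0.3, 0.1], [-0.3, -0.1], [0.7, 0.2]] [[0.0, 0.2], [-0.1, -0.3], [0.1, 0.3], [-0.2, -0.7]]
rail
[[ 0.5269 -0.1814  0.0692]
 [ 0.5047 -0.1793  0.0688]
 [ 0.5194 -0.279   0.0659]
 [ 0.4959 -0.2755  0.0662]]
 c [ 0.5117 -0.2288  0.0675] len 0.0973 w 0.0230 yaw 85.18 yaw from w 83.11738232740596
 res [[0.2, 0.1], [0.3, 0.1], [-0.0, -0.0], [0.4, 0.1]] [[-0.1, -0.3], [-0.1, -0.3], [0.0, 0.0], [-0.1, -0.5]]
top@z [0.4388 0.1017 0.022 ] 89.57872086402683
top@z [ 0.5108 -0.2282  0.07  ] 84.89410542993842
scene@z [0.4391 0.1021 0.022 ] 89.52278643691277
scene@z [ 0.5111 -0.2258  0.07  ] 84.11820905867287
[[ 0.5568 -0.172   0.014 ]
 [ 0.5455 -0.2912  0.014 ]
 [ 0.4646 -0.2826  0.014 ]
 [ 0.4774 -0.1638  0.014 ]] [ 0.5111 -0.2274  0.014 ]
84.55054226753525
83.86028009710087
```

```bash
python3 - <<'E'
from h import *
st()
E
```

```text
t 10.97 pos [0.4717 0.2129 0.1915] yaw -0.09 y [-0.002 -0.002 -1.   ] F [ 0.3 -0.2  0.1] w 0.0851 q [-0.82  0.46  0.41  2.14 -0.31  0.6  -0.19]
```

carry_out(moves=[[0, 0, 0, -1, -4, -2, 8.5], [0, 0, 0, -2, -8, -4, 8.5], [0, 0, -0.003, -3.3, -11.1, -7, 8.5], [0, 0, -0.003, -3.3, -11.1, -10, 8.5], [0, 0, -0.003, -3.3, -11.1, -10, 8.5]])

```text
t: 11.6
eef_pos: [0.4377, 0.1019, 0.0907]
ee_rot: [-1.572, 0.008, -0.0]
force: [0.2, -0.2, 0.6]
grip_width: 0.0849
```

carry_out(moves=[[0, 0, 0, 0, 0, 0, 8.5], [0, 0, 0, 0, 0, 0, 8.5]])

```text
t: 11.85
eef_pos: [0.44, 0.1042, 0.0932]
ee_rot: [-1.57, -0.0, -0.003]
force: [0.1, 0.5, -0.5]
grip_width: 0.0852
```

```bash
python3 - <<'E'
from h import *
st()
for n,(u,v,w,h) in (('scene',(260,230,180,135)),('top',(220,190,160,120))):
    p=ctrl.read_camera(n); p['img']=cv2.resize(p['img'][v:v+h,u:u+w],None,fx=4,fy=4); save(p,n+'11.png')
E
```

```text
t 11.85 pos [0.44   0.1042 0.0932] yaw -0.08 y [ 0.002  0.001 -1.   ] F [ 0.1  0.5 -0.5] w 0.0852 q [-0.5   0.57  0.22  2.33 -0.44  0.28  0.11]
```

View pics/scene11.png

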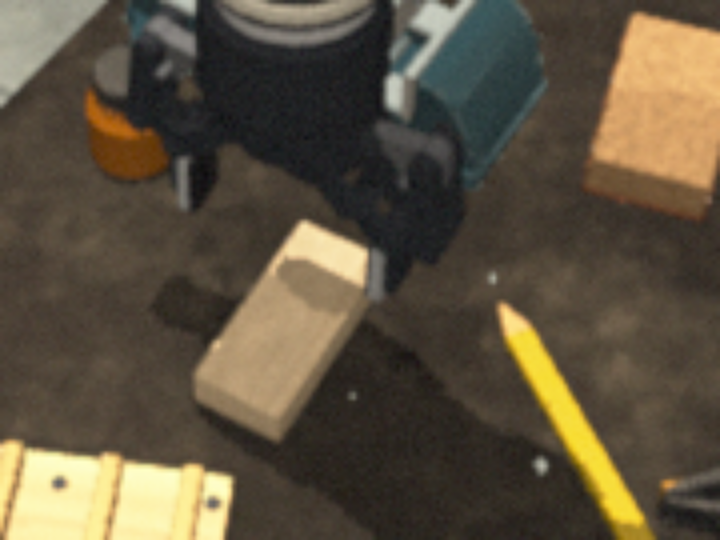

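carry_out(moves=[[0, 0, 0, -0.1, -0.2, -2, 8.5], [0, 0, 0, -0.1, -0.2, -4, 8.5], [0, 0, 0, -0.1, -0.2, -5.5, 8.5], [0, 0, 0, -0.1, -0.2, -6.5, 8.5], [0, 0, 0, -0.1, -0.2, -6.5, 8.5]])

```text
t: 12.58
eef_pos: [0.4382, 0.1019, 0.0271]
ee_rot: [-1.571, 0.002, -0.001]
force: [-0.1, -0.7, -0.6]
grip_width: 0.0848
```

carry_out(moves=[[0, 0, 0, 0, 0, 0, 7], [0, 0, 0, 0, 0, 0, 6], [0, 0, 0, 0, 0, 0, 5.2], [0, 0, 0, 0, 0, 0, 5.2]])

```text
t: 13.08
eef_pos: [0.4382, 0.1018, 0.0275]
ee_rot: [-1.571, 0.001, -0.002]
force: [-0.6, -0.3, 0.4]
grip_width: 0.0521
```

```bash
python3 - <<'E'
from h import *
st()
for n,(u,v,w,h) in (('scene',(260,230,180,135)),('top',(220,190,160,120))):
    p=ctrl.read_camera(n); p['img']=cv2.resize(p['img'][v:v+h,u:u+w],None,fx=4,fy=4); save(p,n+'12.png')
E
```

```text
t 13.07 pos [0.4382 0.1018 0.0275] yaw -0.11 y [ 0.  0. -1.] F [-0.6 -0.3  0.4] w 0.0521 q [-0.39  0.7   0.08  2.35 -0.5   0.11  0.16]
```

View pics/scene12.png

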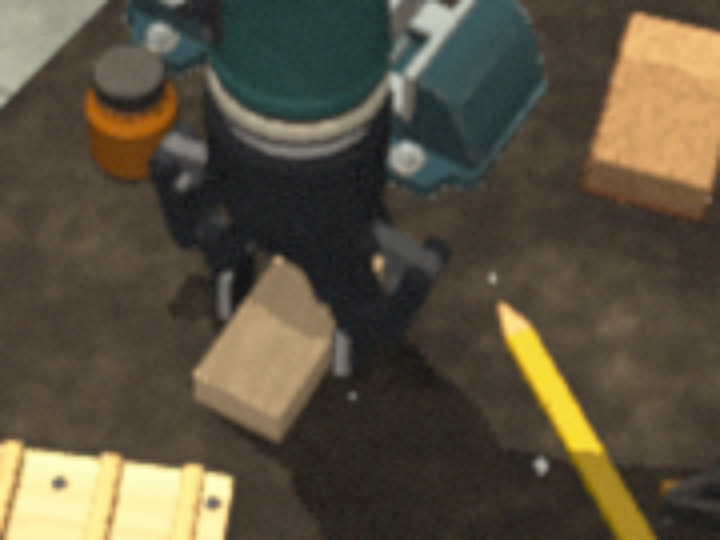

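carry_out(moves=[[0, 0, 0, 0, 0, -0.25, 5.2], [0, 0, 0, 0, 0, -0.25, 4.4], [0, 0, 0, 0, 0, -0.25, 3.8], [0, 0, 0, 0, 0, -0.25, 3.8], [0, 0, 0, 0, 0, -0.25, 3.8]])

```text
t: 13.8
eef_pos: [0.4381, 0.1017, 0.0247]
ee_rot: [-1.571, 0.002, -0.001]
force: [-0.3, 0.5, -0.7]
grip_width: 0.0444
```

carry_out(moves=[[0, 0, 0, 0, 0, 0.5, 3.8], [0, 0, 0, 0, 0, 2, 3.8], [0, 0, 0, 0, 0, 5, 3.8], [0, 0, 0, 0, 0, 5, 3.8], [0, 0, 0, 0, 0, 5, 3.8]])

```text
t: 14.42
eef_pos: [0.4381, 0.1019, 0.0747]
ee_rot: [-1.571, 0.001, -0.001]
force: [0.3, 0.2, -0.0]
grip_width: 0.0443
```

```bash
python3 - <<'E'
from h import *
st()
for n,(u,v,w,h) in (('scene',(260,230,180,135)),('top',(220,190,160,120))):
    p=ctrl.read_camera(n); p['img']=cv2.resize(p['img'][v:v+h,u:u+w],None,fx=4,fy=4); save(p,n+'13.png')
E
```

```text
t 14.43 pos [0.4381 0.1019 0.0747] yaw -0.09 y [ 0.  0. -1.] F [ 0.3  0.2 -0. ] w 0.0443 q [-0.47  0.6   0.19  2.34 -0.47  0.23  0.15]
```

View pics/scene13.png

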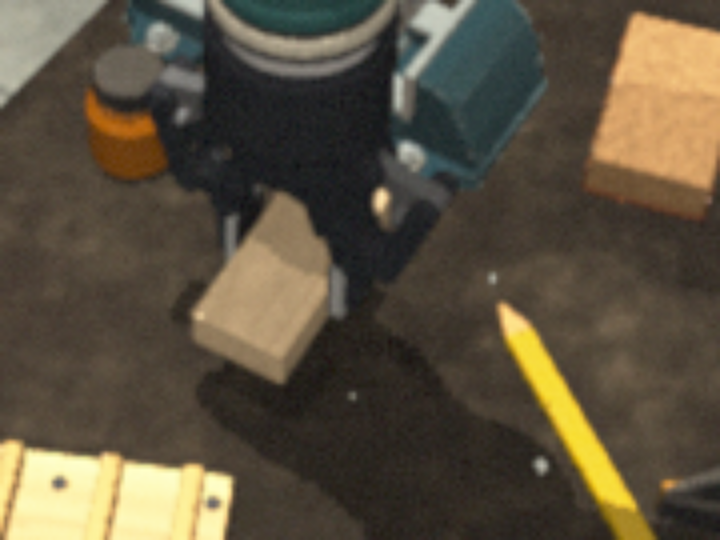

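View pics/top13.png

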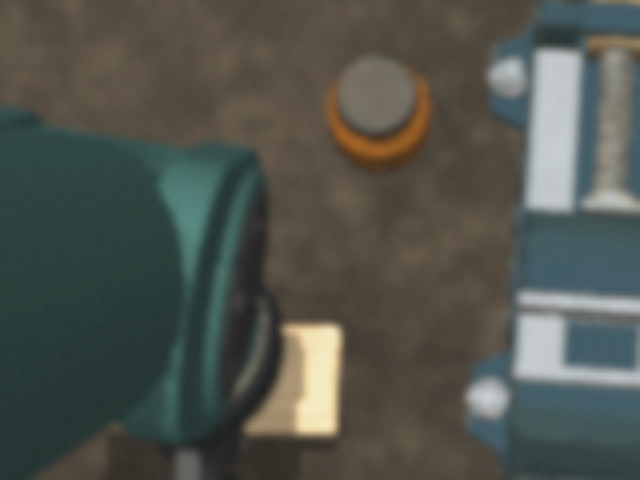

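carry_out(moves=[[0, 0, 0, 0, 0, 4, 3.8], [0, 0, 0, 0, 0, 8, 3.8], [0, 0, 0, 0.5, -2, 12, 3.8], [0, 0, -0.03, 1.5, -6, 14, 3.8], [0, 0, -0.06, 2.5, -11, 14, 3.8]])

```text
t: 15.15
eef_pos: [0.4644, -0.0083, 0.2157]
ee_rot: [-1.569, 0.045, -0.049]
force: [1.7, 0.5, -0.4]
grip_width: 0.0445
```

carry_out(moves=[[0, 0, -0.034, 1, -5, 0, 3.8], [0, 0, -0.034, 2.5, -10, 0, 3.8], [0, 0, -0.034, 4, -15, 0, 3.8], [0, 0, -0.034, 4.8, -20, 0, 3.8], [0, 0, -0.034, 4.8, -21.9, 0, 3.8]])

```text
t: 15.78
eef_pos: [0.5108, -0.2311, 0.214]
ee_rot: [-1.571, 0.079, -0.078]
force: [0.2, 1.2, -0.5]
grip_width: 0.0444
```

carry_out(moves=[[0, 0, 0, 0, 0, -2, 3.8], [0, 0, 0, 0, 0, -4, 3.8], [0, 0, 0, 0, 0, -6, 3.8], [0, 0, 0, 0, 0, -6, 3.8], [0, 0, 0, 0, 0, -6, 3.8]])

```text
t: 16.4
eef_pos: [0.5111, -0.2269, 0.1549]
ee_rot: [-1.569, 0.075, -0.075]
force: [0.4, -0.0, -0.6]
grip_width: 0.044
```

```bash
python3 - <<'E'
from h import *
st()
for n,(u,v,w,h) in (('scene',(310,110,160,120)),('top',(390,180,160,120))):
    p=ctrl.read_camera(n); save(p,n+'14f.png');p['img']=cv2.resize(p['img'][v:v+h,u:u+w],None,fx=5,fy=5,interpolation=cv2.INTER_CUBIC); save(p,n+'14.png')
E
```

```text
t 16.4 pos [ 0.5111 -0.2269  0.1549] yaw -5.48 y [-0.  0. -1.] F [ 0.4 -0.  -0.6] w 0.044 q [ 0.04  0.56  0.41  2.07 -0.4   0.58  0.63]
```

View pics/scene14.png

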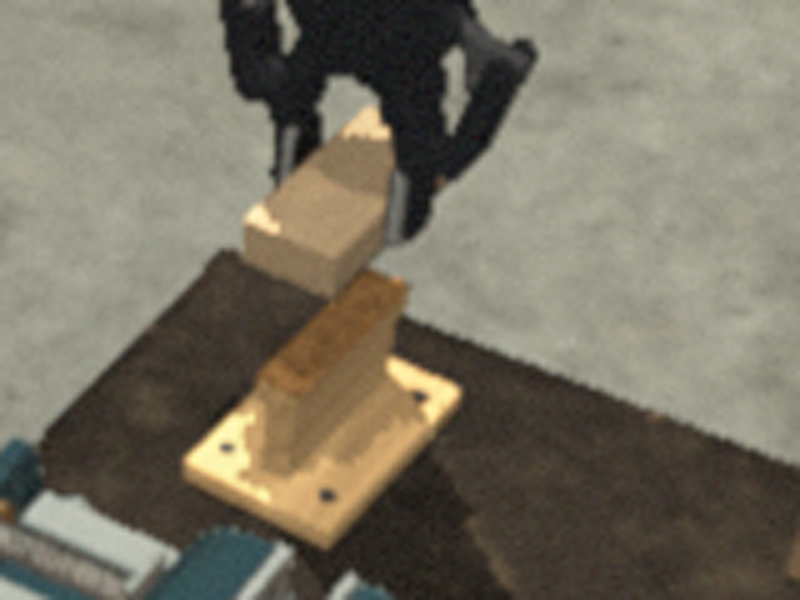

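View pics/top14.png

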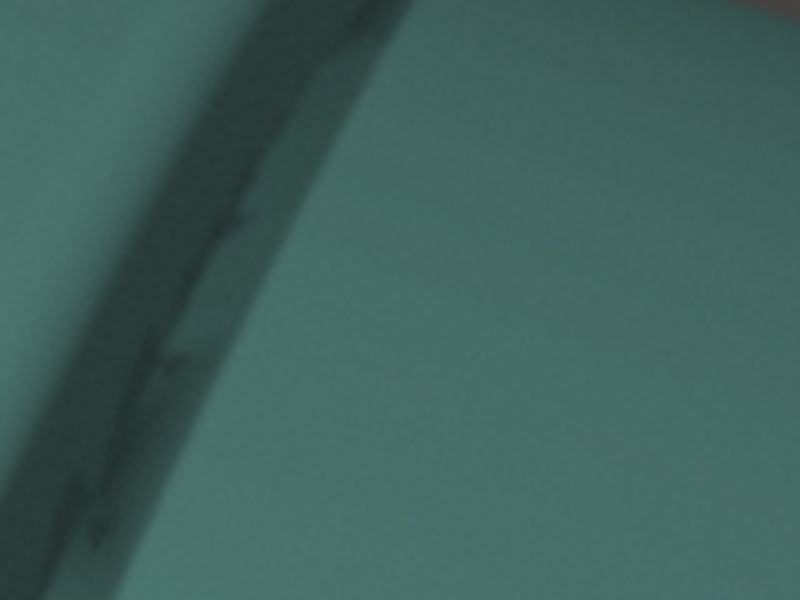

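carry_out(moves=[[0, 0, 0, 0, 0, -1.5, 3.8], [0, 0, 0, 0, 0, -3, 3.8], [0, 0, 0, 0, 0, -4.5, 3.8], [0, 0, 0, 0, 0, -5.2, 3.8], [0, 0, 0, 0, 0, -5.2, 3.8]])

```text
t: 17.12
eef_pos: [0.5107, -0.2272, 0.1019]
ee_rot: [-1.569, 0.077, -0.074]
force: [0.8, -0.5, -1.6]
grip_width: 0.0445
```

```bash
python3 - <<'E'
from h import *
st()
p=ctrl.read_camera('scene'); im=cv2.resize(p['img'][130:230,330:450],None,fx=6,fy=6,interpolation=cv2.INTER_CUBIC)
# predicted outline of board top when seated
a=np.radians(84.5);L=np.array([np.cos(a),np.sin(a),0]);W=np.array([np.sin(a),-np.cos(a),0])
o=ctrl.get_obs()['eef_pos']
for c,col in ((np.array([.511,-.2275,.092]),(255,0,0)),(np.array([o[0],o[1],o[2]-.0027]),(0,255,0))):
    X=[c+s1*.05*L+s2*.0225*W for s1,s2 in((1,1),(1,-1),(-1,-1),(-1,1))]
    q=((proj(p,X)-[330,130]+.5)*6-.5).astype(np.int32); cv2.polylines(im,[q],True,col,1)
p['img']=im; save(p,'scene15.png')
E
```

```text
t 17.12 pos [ 0.5107 -0.2272  0.1019] yaw -5.51 y [-0.002  0.001 -1.   ] F [ 0.8 -0.5 -1.6] w 0.0445 q [ 0.1   0.64  0.34  2.1  -0.45  0.47  0.68]
```

View pics/scene15.png

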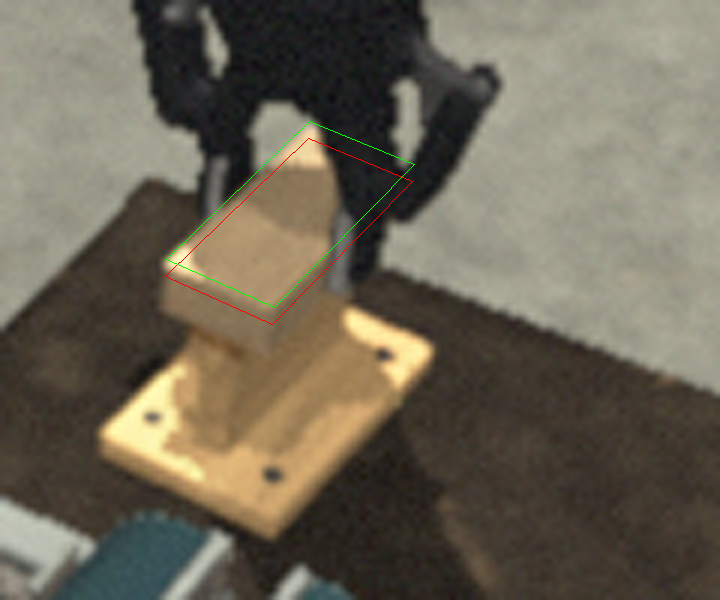

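carry_out(moves=[[0, 0, 0, 0, 0, -0.2, 3.8], [0, 0, 0, 0, 0, -0.4, 3.8], [0, 0, 0, 0, 0, -0.55, 3.8], [0, 0, 0, 0, 0, -0.65, 3.8], [0, 0, 0, 0, 0, -0.65, 3.8]])

```text
t: 17.8
eef_pos: [0.5112, -0.2272, 0.0963]
ee_rot: [-1.569, 0.075, -0.075]
force: [0.5, -0.2, -0.6]
grip_width: 0.0443
```

carry_out(moves=[[0, 0, 0, 0, 0, -0.05, 3.8], [0, 0, 0, 0, 0, -0.1, 3.8], [0, 0, 0, 0, 0, -0.1, 3.8]])

```text
t: 18.18
eef_pos: [0.5111, -0.2272, 0.0953]
ee_rot: [-1.569, 0.075, -0.075]
force: [0.0, 0.2, -1.5]
grip_width: 0.0444
```

carry_out(moves=[[0, 0, 0, 0, 0, -0.04, 3.8], [0, 0, 0, 0, 0, -0.08, 3.8], [0, 0, 0, 0, 0, -0.08, 3.8]])

```text
t: 18.55
eef_pos: [0.5112, -0.2272, 0.0948]
ee_rot: [-1.569, 0.075, -0.076]
force: [-0.7, 2.0, 4.5]
grip_width: 0.0445
```

carry_out(moves=[[0, 0, 0, 0, 0, 0, 4.2], [0, 0, 0, 0, 0, 0, 4.4], [0, 0, 0, 0, 0, 0, 4.6], [0, 0, 0, 0, 0, 0, 4.8], [0, 0, 0, 0, 0, 0, 5]], force=20)

```text
t: 19.18
eef_pos: [0.5111, -0.2272, 0.0943]
ee_rot: [-1.57, 0.076, -0.075]
force: [-0.5, -1.2, 0.4]
grip_width: 0.0502
```

```bash
python3 - <<'E'
from h import *
st()
p=ctrl.read_camera('scene'); p['img']=cv2.resize(p['img'][130:230,330:450],None,fx=6,fy=6,interpolation=cv2.INTER_CUBIC); save(p,'scene16.png')
E
```

```text
t 19.18 pos [ 0.5111 -0.2272  0.0943] yaw -5.5 y [-0. -0. -1.] F [-0.5 -1.2  0.4] w 0.0502 q [ 0.1   0.65  0.33  2.1  -0.46  0.46  0.69]
```

View pics/scene16.png

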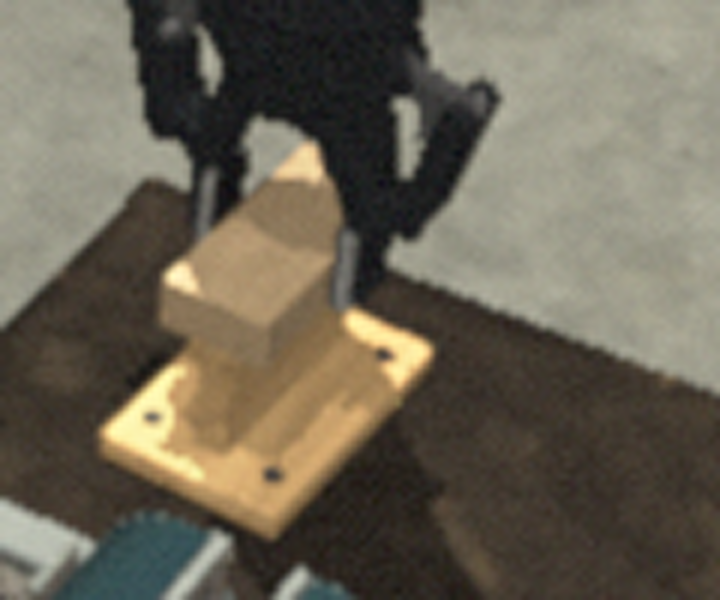

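Stable with fingers just off. Open fully, then rise straight up.

carry_out(moves=[[0, 0, 0, 0, 0, 0, 6], [0, 0, 0, 0, 0, 0, 7], [0, 0, 0, 0, 0, 0, 8], [0, 0, 0, 0, 0, 0, 8.4], [0, 0, 0, 0, 0, 0.5, 8.4]])

```text
t: 19.85
eef_pos: [0.5109, -0.2271, 0.0994]
ee_rot: [-1.569, 0.076, -0.075]
force: [0.2, -0.7, -0.5]
grip_width: 0.0842
```

carry_out(moves=[[0, 0, 0, 0, 0, 2, 8.4], [0, 0, 0, 0, 0, 5, 8.4], [0, 0, 0, 0, 0, 9, 8.4], [0, 0, 0, 0, 4, 12, 8.4], [0, 0, 0, 0, 9, 14, 8.4]])

```text
t: 20.48
eef_pos: [0.5117, -0.1378, 0.2415]
ee_rot: [-1.57, 0.076, -0.08]
force: [0.6, 1.1, 0.3]
grip_width: 0.084
```

carry_out(moves=[[0, 0, 0, 0, 5, 1, 8.4], [0, 0, 0, 0, 10, 2, 8.4], [0, 0, 0, 0, 15, 2, 8.4], [0, 0, 0, 0, 20, 2, 8.4], [0, 0, 0, 0, 20, 2, 8.4]])

```text
t: 21.1
eef_pos: [0.511, 0.068, 0.2595]
ee_rot: [-1.568, 0.069, -0.068]
force: [-0.0, -0.7, -0.5]
grip_width: 0.0838
```

```bash
python3 - <<'E'
from h import *
st()
for n,(u,v,w,h) in (('scene',(330,130,120,100)),('top',(400,190,120,100))):
    p=ctrl.read_camera(n); save(p,n+'17f.png');
    r=ctrl.trace(p,'low_board'); print(n,[(q['score'],q['centre'],q['region'].sum()) for q in r[:2]])
    p['img']=cv2.resize(p['img'][v:v+h,u:u+w],None,fx=6,fy=6,interpolation=cv2.INTER_CUBIC); save(p,n+'17.png')
E
```

```text
t 21.1 pos [0.511  0.068  0.2595] yaw -4.99 y [-0.     0.002 -1.   ] F [-0.  -0.7 -0.5] w 0.0838 q [-0.62  0.36  0.52  2.09 -0.26  0.75 -0.03]
scene [(0.6, [376.5, 172.5], np.int64(851))]
top [(0.64, [472.5, 244.8], np.int64(1843))]
```

View pics/scene17.png

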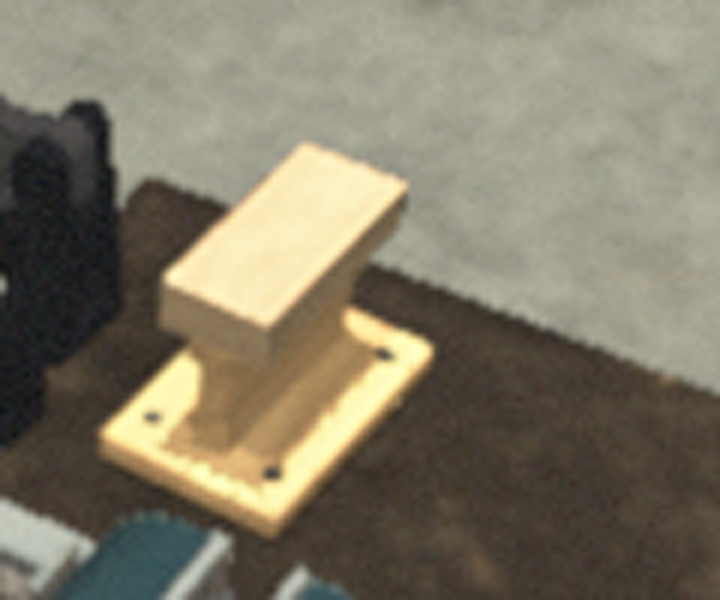

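View pics/top17.png

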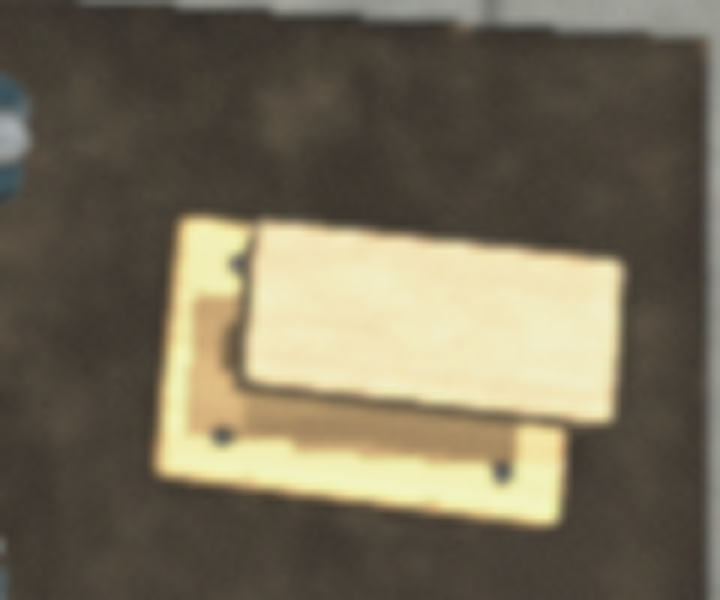

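View pics/top17f.png

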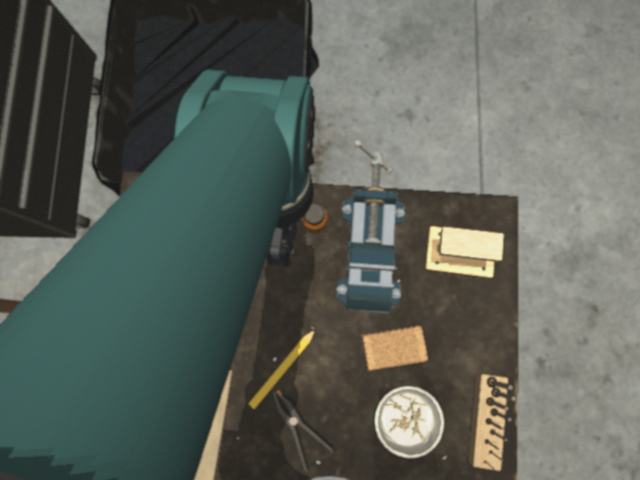

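Check its measured pose against the rail.

```bash
python3 - <<'E'
from h import *
s=ctrl.read_camera('scene');t=ctrl.read_camera('top')
S=[(162,280),(270,330),(307,142),(407,186)];T=[(255,220),(246,385),(625,262),(613,423)]
quad('board',s,t,S,T,6,(330,130),6,(400,190))
print(np.mean([atz(t,o_(a,6,(400,190)),.092) for a in T],0).round(4))
print('rail c .511 -.2275 yaw 84.5')
st()
for n,p in (('scene',s),('top',t)):
    for th in('tall_board','amber_jar'): print(n,th,[(round(q['score'],2),q['centre']) for q in ctrl.recognise(p,th)[:2]])
save(s,'s18.png')
E
```

```text
board
[[ 0.5386 -0.1775  0.0921]
 [ 0.4931 -0.1744  0.0901]
 [ 0.5292 -0.2799  0.0899]
 [ 0.4847 -0.2749  0.0894]]
 c [ 0.5114 -0.2267  0.0904] len 0.1018 w 0.0452 yaw 85.02 yaw from w 84.79798193248763
 res [[-0.1, -0.0], [0.3, 0.1], [-0.1, -0.0], [0.3, 0.1]] [[0.0, 0.1], [-0.1, -0.4], [0.0, 0.1], [-0.1, -0.4]]
[ 0.5109 -0.2263  0.092 ]
rail c .511 -.2275 yaw 84.5
t 21.4 pos [0.5111 0.061  0.2597] yaw -5.68 y [ 0. -0. -1.] F [-0.2 -0.   0.2] w 0.0839 q [-0.61  0.36  0.52  2.09 -0.26  0.75 -0.02]
scene tall_board [(0.96, [242.9, 363.4])]
scene amber_jar [(0.98, [294.0, 260.1])]
top tall_board []
top amber_jar [(0.64, [317.2, 222.0])]
```

View pics/s18.png

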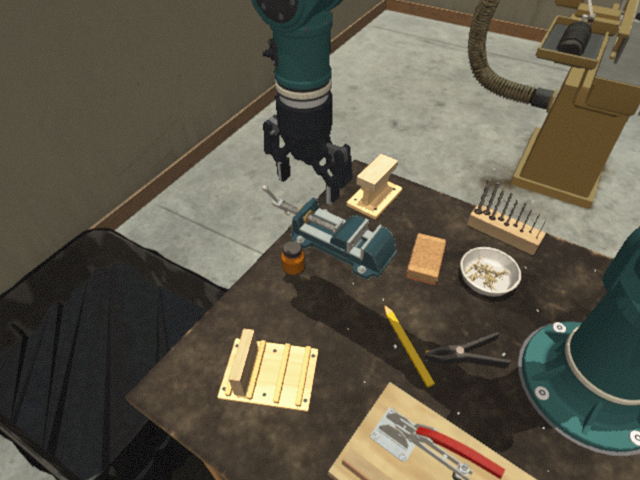

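The board sits level and centred on the rail (scene ≈ (377,172)). The tall board (243,363) and the jar (294,260) have not moved. Handing in.

```bash
python3 -c "
from station import ctrl
print(ctrl.job_done())"
```

```text
the job is handed in; nothing more can be done
None
```

The low board is balanced flat on the finishing rest's rail, and I handed the job in at about 21.4 s of the 67 s allowed.

- **Laying it flat:** I lifted the low board out of its rack slot and stood it on edge on the free bench. I let go, tipped it flat with the closed fingers, and moved the arm clear.
- **Setting it down:** I took it by its long edges and lowered it onto the rail in sub-millimetre steps. It touched at about 5 N, at the expected height, and I opened the fingers slowly and rose straight up.

**Last checks, with the arm clear:**

| | Board | Rail |
|---|---|---|
| Centre (x, y) | (0.511, -0.227) m | (0.511, -0.2275) m |
| Lengthwise direction | 85.0° | 84.5° |

- **Height:** the board's top measured 90.4 mm against the expected 92 mm, within the 2 mm calibration. It was level and still in the last pictures.
- **Tall board and jar:** in the scene view both are within 1.5 pixels of where they started. The top view could not confirm the tall board because the arm hid it. There the jar's centre read about 3 pixels off, with the arm right beside it.

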